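Open the touch-latch larder door over the blue bowl

TASK

Open the sage cupboard so that someone can take out the blue bowl: press down the front of the door that covers the bowl so that its push catch lets it spring ajar, then push that door up and over with your fingers until it rests leaning back, wide open. Leave the other two doors shut, and leave the bowl and everything else on the shelf where they are, without picking anything up.

Things in the scene. Friction and masses are not known exactly. Their poses are not given: they have to be found in the camera images.
- cupboard: low painted sage cupboard, fixed, 220 mm deep (x) by 421 mm wide (y), walls to 100 mm and door tops at 120 mm above its origin, which lies at the centre of its underside; it stands on a dark recessed plinth 0 to 30 mm high (differs each time); x points from its front (towards the robot) to the hinges, y to the left, z up. It has three compartments side by side, 137 mm apart, each under its own sage-framed wire-grille door hinged at the far side
- left_door (a joint): hinge angle of the left (+y) door, rad: 0 shut, grows as it opens upward, about 0.7 when sprung ajar, 1.57 upright, 1.85 leaning back on its stop. From ajar it is pushed up by its front edge or underside (up to about 6 N at the edge; hinge lightly damped); let go before upright it drops back to 0.7, past upright it falls back and stays
- left_press (a point): brass disc, 24 mm across, flush in the top of the left door's front rail, half-way along it, 20 mm from the front edge: the spot to press; moves with the door. Pressed down about 3 mm (4 to 5 N; hard stop at 5.5 mm) the touch latch lets go, and as the finger leaves a spring throws the door to 0.7 rad, front edge about 130 mm higher, open gap below
- left_hinge (a point): point on the left door's hinge axis (parallel to cupboard y), mid-width, 113 mm above the cupboard origin, fixed. The door is a flat panel 131 mm wide, 14 mm thick, about 0.22 kg, its front edge 205 mm from this axis, its top 7 mm above this axis when shut; sage frame, front rail 45 mm deep, wire grille inside, no handle
- middle_door (a joint): hinge angle of the middle (centre) door, rad: 0 shut, grows as it opens upward, about 0.7 when sprung ajar, 1.57 upright, 1.85 leaning back on its stop. From ajar it is pushed up by its front edge or underside (up to about 6 N at the edge; hinge lightly damped); let go before upright it drops back to 0.7, past upright it falls back and stays
- middle_press (a point): brass disc, 24 mm across, flush in the top of the middle door's front rail, half-way along it, 20 mm from the front edge: the spot to press; moves with the door. Pressed down about 3 mm (4 to 5 N; hard stop at 5.5 mm) the touch latch lets go, and as the finger leaves a spring throws the door to 0.7 rad, front edge about 130 mm higher, open gap below
- middle_hinge (a point): point on the middle door's hinge axis (parallel to cupboard y), mid-width, 113 mm above the cupboard origin, fixed. The door is a flat panel 131 mm wide, 14 mm thick, about 0.22 kg, its front edge 205 mm from this axis, its top 7 mm above this axis when shut; sage frame, front rail 45 mm deep, wire grille inside, no handle
- right_door (a joint): hinge angle of the right (-y) door, rad: 0 shut, grows as it opens upward, about 0.7 when sprung ajar, 1.57 upright, 1.85 leaning back on its stop. From ajar it is pushed up by its front edge or underside (up to about 6 N at the edge; hinge lightly damped); let go before upright it drops back to 0.7, past upright it falls back and stays
- right_press (a point): brass disc, 24 mm across, flush in the top of the right door's front rail, half-way along it, 20 mm from the front edge: the spot to press; moves with the door. Pressed down about 3 mm (4 to 5 N; hard stop at 5.5 mm) the touch latch lets go, and as the finger leaves a spring throws the door to 0.7 rad, front edge about 130 mm higher, open gap below
- right_hinge (a point): point on the right door's hinge axis (parallel to cupboard y), mid-width, 113 mm above the cupboard origin, fixed. The door is a flat panel 131 mm wide, 14 mm thick, about 0.22 kg, its front edge 205 mm from this axis, its top 7 mm above this axis when shut; sage frame, front rail 45 mm deep, wire grille inside, no handle
- bowl_center (a point): centre, half-way up, of the loose blue ceramic bowl, 100 mm across, 55 mm tall, which stands in one of the three compartments, seen through the grille
- egg_cup_center (a point): centre, half-way up, of the loose green glass egg cup, 46 mm across, 60 mm tall, standing in another compartment
- jam_jar_center (a point): centre, half-way up, of the loose amber jam jar with a red cap, 60 mm across, 75 mm tall, standing in the remaining compartment
- soap_pump: chrome hand soap pump, 66 mm across, 163 mm tall, loose; origin at the centre of its underside; stands on the shelf, to be left alone
- tea_caddy: yellow tea caddy, 68 mm across, 110 mm tall, loose; origin at the centre of its underside; stands on the shelf, to be left alone
- mug: cream mug, 76 mm across, 90 mm tall, loose; origin at the centre of its underside; stands on the shelf, to be left alone
- biscuit_tin: steel biscuit tin with hinged lid, 140 x 180 x 90 mm, fixed; origin at the centre of its underside; to be left alone
- tin_lid (a joint): hinge angle of the biscuit tin's lid in rad, 0 shut; to be left alone
- crate: grey plastic storage crate, 240 x 200 x 140 mm, fixed, its orange front flap facing the robot; origin at the centre of its underside; to be left alone
- crate_flap (a joint): hinge angle of the crate's front flap in rad, 0 shut, positive as it drops open

How it is judged:
By the outcome, as a careful person would: the job done as asked, in the order asked, and still so for the second after the job is handed in, with the robot touching nothing.
It also fails if it takes over 48 s, if anything falls off the work surface, if the arm or the gripper's body presses on something with over 40 N, if the wrist force passes 120 N, or if a joint passes its speed limit or range.

ROBOT

A 6-joint arm with a two-finger parallel gripper is mounted at the origin on the work surface. World frame = base frame: x ahead of the robot, y to its left, z up, the work surface at z = 0. Lengths are in m, angles in rad, forces in N, time in s.
With the tool pointing down it reaches from about 0.275 to 0.85 m from the base axis. Payload 19 kg.
Tool frame: the origin (TCP) lies between the finger pads; the fingertips stand 8 mm ahead of it and the grasp point (between the pads) lies 11 mm behind it; x points along the fingers, y is the direction in which the jaws open and shut, and the axes are right-handed (so a half turn about x gives the same grasp; the last joint's range is limited). The gripper opens to 85 mm and grips with 20 to 120 N. Pads are 22 mm wide; open, the fingers measure 114 mm over their backs; the gripper's body (76 mm by 85 mm) begins 54 mm behind the grasp point. The pads swing forward as they close: fully open they stand 13 mm farther back than shut.
Start: joints at [-1.311, 0.15, 1.437, -0, 1.554, -0.134], TCP at [0.221, -0.531, 0.239] pointing down, gripper open.
Joint ranges: [-2.8, 2.8], [-0.68, 2.1], [0.12, 2.68], [-1.39, 4.53], [0.16, 2.79], [-2.81, 2.81]. Speed limits (rad/s): [1.89, 1.89, 2.22, 3.01, 3.01, 3.01].

INTERFACE

Orientations are given as a unit quaternion [x, y, z, w].
In Python, from bench import ctrl, solver, eyes, models, telemetry gives the robot as it stands. The module is installed in compiled form; this text tells all that it offers. Calls block until the motion is done:
- ctrl.move_to(position, orientation): joint-space move of the TCP to a pose.
- ctrl.line_to(position, rot=None, rate=0.15, until_force=None): straight line of the TCP; rot=None keeps the orientation; rate is the mean speed in m/s. With until_force (N) it stops when the force on the tool has changed by that much, and returns True; else False.
- ctrl.move_joints(angles): joint-space move.
- ctrl.ungrasp() and ctrl.gripper_close(): open the fingers fully, or close them until they stop; the grip force is fixed at half the most.
- ctrl.pause(seconds).
- solver.inverse_kinematics(position, orientation): joint angles nearest the present ones, or None.
- eyes.capture(name): name is "side" or "top" or "wrist"; returns a dict with "pixels" (400x640x3 uint8, blue, green, red), "intrinsics" (3x3 intrinsics, pixels), "distortion" ([k1, k2, p1, p2, k3] as OpenCV has them; the pictures are not rectified), "world_to_cam" (4x4, takes a point from world to camera coordinates); the wrist camera has in their place "hand_eye" (4x4, takes a point from camera to tool coordinates, whose origin is the TCP and whose axes are the tool frame's). Camera axes: x right, y down, z forward; pixel columns grow to the right and rows downward; lengths in m; the calibration is good to about 2 mm. A picture is of the moment at which its call begins: read the wrist's pose just before it. There is no depth.
A pose or a line that the arm cannot do raises ctrl.Unreachable and nothing moves.
- ctrl.hand_in(): hands the job in, once; it reports no verdict.
Trained networks look in a picture, given as the dict that the camera call returned (one of the last four; its "shot" number tells which), for a name from the list of things; names that differ only in an ending like _2 or _b are one class to them, and where a whole thing is asked for, a point or a joint stands for the part that bears it (a point fixed in the world has none). Each returns a list of dicts, best first, with "score" (0 to 1); they miss things now and then, are a little off and sometimes report something else, mostly with a low value. They report only what shows in the picture. A call takes as long as a camera call.
- models.spot_in(picture, query): "box" ([left, top, right, bottom] in pixels, round what is visible of it).
Readings, each from a call of its own:
- telemetry.get_clock(): time.
- telemetry.get_joint_positions(): joint angles.
- telemetry.get_joint_velocities(): joint speeds.
- telemetry.get_joint_torque(): joint torques, N m.
- telemetry.get_tool_pos(): TCP position.
- telemetry.get_tcp_rot(): TCP orientation.
- telemetry.get_wrist_force(): force on the tool from outside, world axes, zero at the start.
- telemetry.get_moment(): the same for the moment, N m.
- telemetry.get_grip_width(): opening from 0.0 (shut) to 1.0 (fully open).
Only numpy, scipy, OpenCV 4.12 (cv2) and the standard library are available. Lean on these libraries where they do the work, as an engineer would, in place of code of your own. Each camera call takes 0.05 s, during which the arm holds its last target.

## Working session

There is one attempt and no reset: what is moved stays moved. The work goes in short steps, each a Python script; the robot and the scene stay as the last script left them, time stands still between calls to the robot, and variables do not carry over. Pictures are saved under pics/ and viewed, and the job is handed in when it is done.

```bash
mkdir -p pics; python3 - <<'E'
from bench import ctrl, solver, eyes, models, telemetry
import cv2,numpy as np,pickle
for n in ["side","top","wrist"]:
    p=eyes.capture(n); cv2.imwrite(f"pics/{n}0.png",p["pixels"]); pickle.dump(p,open(f"{n}0.pkl","wb"))
    print(n,{k:np.round(v,3).tolist() for k,v in p.items() if k not in("pixels",)and not isinstance(v,(str,))})
    for q in ["left_press","middle_press","right_press","bowl_center","egg_cup_center","jam_jar_center","cupboard","soap_pump","tea_caddy","mug","crate"]:
        if n=="wrist": break
        r=models.spot_in(p,q); print(q,[(np.round(d["box"]).tolist(),round(d["score"],2)) for d in r[:3]])
print(telemetry.get_clock(),telemetry.get_tcp_rot())
E
```

```text
side {'intrinsics': [[480.828, 0.0, 316.723], [0.0, 480.828, 206.716], [0.0, 0.0, 1.0]], 'distortion': [-0.122, 0.0, 0.0, 0.0, 0.0], 'world_to_cam': [[-0.999, -0.048, 0.005, 0.584], [-0.031, 0.562, -0.826, 0.095], [0.037, -0.826, -0.563, 1.747], [0.0, 0.0, 0.0, 1.0]], 'shot': 1}
left_press [([292.0, 200.0, 355.0, 235.0], 0.58), ([310.0, 219.0, 332.0, 229.0], 0.48), ([284.0, 167.0, 373.0, 262.0], 0.28)]
middle_press [([303.0, 181.0, 364.0, 208.0], 0.83), ([291.0, 200.0, 356.0, 237.0], 0.47), ([285.0, 164.0, 368.0, 265.0], 0.46)]
right_press [([309.0, 163.0, 365.0, 189.0], 0.68)]
bowl_center [([301.0, 182.0, 361.0, 207.0], 0.15)]
egg_cup_center []
jam_jar_center []
cupboard [([285.0, 164.0, 368.0, 261.0], 0.65)]
soap_pump [([269.0, 263.0, 295.0, 305.0], 0.61)]
tea_caddy [([291.0, 150.0, 307.0, 183.0], 0.96)]
mug [([246.0, 208.0, 272.0, 243.0], 0.73), ([356.0, 128.0, 356.0, 139.0], 0.63)]
crate [([298.0, 120.0, 357.0, 163.0], 0.93), ([286.0, 164.0, 372.0, 264.0], 0.28)]
top {'intrinsics': [[376.798, 0.0, 321.593], [0.0, 376.798, 196.852], [0.0, 0.0, 1.0]], 'distortion': [-0.028, 0.0, 0.
[... 441 characters left out ...]
, 229.0], 0.7)]
jam_jar_center [([323.0, 204.0, 339.0, 224.0], 0.72)]
cupboard [([267.0, 178.0, 394.0, 260.0], 0.67), ([311.0, 187.0, 360.0, 249.0], 0.45)]
soap_pump [([209.0, 178.0, 232.0, 200.0], 0.84)]
tea_caddy []
mug [([298.0, 145.0, 322.0, 170.0], 0.78)]
crate [([446.0, 166.0, 524.0, 242.0], 0.88), ([308.0, 185.0, 355.0, 249.0], 0.7), ([140.0, 227.0, 192.0, 271.0], 0.2)]
wrist {'intrinsics': [[312.465, 0.0, 313.29], [0.0, 312.465, 196.824], [0.0, 0.0, 1.0]], 'distortion': [-0.024, 0.0, 0.0, 0.0, 0.0], 'hand_eye': [[-0.0, -0.261, 0.965, -0.134], [1.0, -0.0, 0.0, -0.001], [0.0, 0.965, 0.261, -0.066], [0.0, 0.0, 0.0, 1.0]], 'shot': 3}
1.25 [-0.6934365  -0.13836844  0.69344858 -0.13830782]
```

```bash
python3 - <<'E'
import cv2
t=cv2.imread("pics/top0.png"); cv2.imwrite("pics/top0z.png",cv2.resize(t[120:290,180:420],None,fx=3.3,fy=3.3,interpolation=cv2.INTER_CUBIC))
t=cv2.imread("pics/side0.png"); cv2.imwrite("pics/side0z.png",cv2.resize(t[110:320,220:420],None,fx=2.8,fy=2.8,interpolation=cv2.INTER_CUBIC))
E
```

```text
(no output)
```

View pics/top0.png

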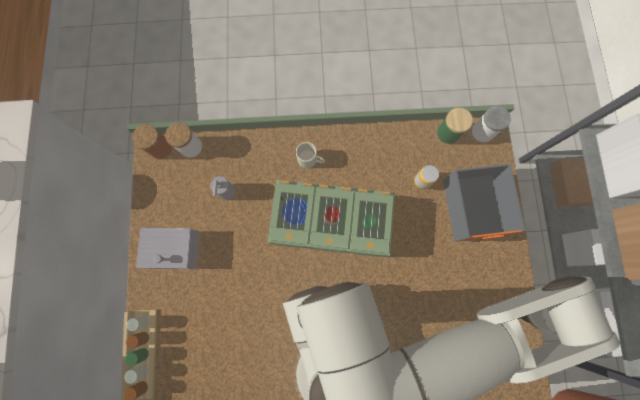

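View pics/top0z.png

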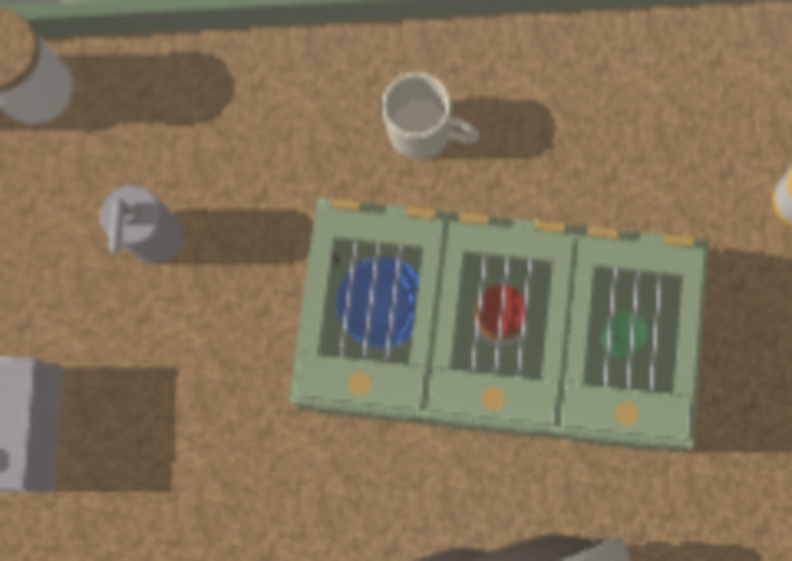

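View pics/side0z.png

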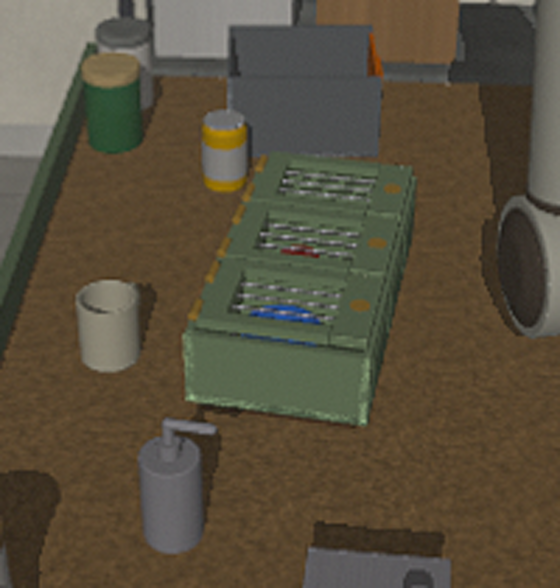

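The bowl is under the left door (top zoom: bowl at ~(380,303), discs at (360,384), (492,399) and (626,413)). Next I triangulate the discs from both views.

```bash
cat > h.py <<'E'
import numpy as np,cv2,pickle
from scipy.optimize import least_squares
def proj(p,X):
    W=np.array(p["world_to_cam"]);r=cv2.Rodrigues(W[:3,:3])[0]
    return cv2.projectPoints(np.atleast_2d(X).astype(float),r,W[:3,3],np.array(p["intrinsics"]),np.array(p["distortion"]))[0][:,0]
E
python3 - <<'E'
from h import *
T=pickle.load(open("top0.pkl","rb"));S=pickle.load(open("side0.pkl","rb"))
def cen(p,g):
    im=p["pixels"].astype(float);b=im[...,0];gg=im[...,1];r=im[...,2]
    y0,x0=int(g[1])-5,int(g[0])-6
    s=(slice(y0,y0+11),slice(x0,x0+13))
    w=np.clip(r[s]-gg[s]-5,0,None); yy,xx=np.mgrid[s]
    return np.array([(w*xx).sum()/w.sum(),(w*yy).sum()/w.sum()])
t=[cen(T,(180+a/3.3,120+b/3.3)) for a,b in[(360,384),(492,399),(626,413)]]
s=[cen(S,(220+a/2.8,110+b/2.8)) for a,b in[(360,306),(377,243),(392,188)]]
print(np.round(t,1).tolist(),np.round(s,1).tolist())
for a,b in zip(t,s):
    f=lambda X:np.r_[proj(T,X)[0]-a,proj(S,X)[0]-b]
    q=least_squares(f,[.5,0,.12]);print(q.x,q.fun)
# joint fit: x,y,z(top),yaw
def pts(v):
    c,sn=np.cos(v[3]),np.sin(v[3])
    # hinge at local x: front edge..; disc local x = d
    return np.array([[v[0]-sn*o,v[1]+c*o,v[2]] for o in(.137,0,-.137)])
f=lambda v:np.r_[(proj(T,pts(v))-t).ravel(),(proj(S,pts(v))-s).ravel()]
q=least_squares(f,[.5,0,.12,0]);print(q.x,np.round(q.fun,2)); print(pts(q.x))
E
```

```text
[[288.6, 235.9], [328.9, 240.4], [369.5, 244.9]] [[348.1, 218.6], [354.3, 196.3], [359.7, 177.0]]
[0.47585303 0.1316975  0.13955368] [ 0.0024043  -0.04552004  0.04382835  0.00756317]
[ 0.45339429 -0.00333453  0.14027214] [ 0.0015526  -0.02882801  0.0298553   0.00499512]
[ 0.43102515 -0.13851696  0.13943067] [-0.00020501  0.00374522 -0.00415023 -0.00067351]
[ 0.45342471 -0.00338481  0.13975039 -0.16441298] [-0.02 -0.05  0.01 -0.02  0.02  0.    0.05 -0.03  0.01  0.12  0.01 -0.08]
[[ 0.47584795  0.1317677   0.13975039]
 [ 0.45342471 -0.00338481  0.13975039]
 [ 0.43100148 -0.13853731  0.13975039]]
```

```bash
cat >> h.py <<'E'
from scipy.spatial.transform import Rotation as R
yaw=-0.16441298
ux=np.array([np.cos(yaw),np.sin(yaw),0]);uy=np.array([-np.sin(yaw),np.cos(yaw),0]);uz=np.array([0,0,1.])
disc=np.array([.47585,.13177,.13975])
hinge=disc+.185*ux-.007*uz
def quat(sg,tilt=0):
    x=np.sin(tilt)*ux-np.cos(tilt)*uz; y=sg*uy
    return R.from_matrix(np.c_[x,y,np.cross(x,y)]).as_quat()
def loc(a,z): return hinge+a*ux+z*uz
def arc(th,dx=-.0155,dz=-.003): return loc(-.205*np.cos(th)+dx,.205*np.sin(th)+dz)
E
python3 - <<'E'
from h import *
from bench import ctrl, solver, eyes, models, telemetry
for sg in(1,-1):
    for p in [disc+[0,0,.08],disc,disc+[0,0,.22],loc(-.225,.24),arc(.6),arc(1.2),arc(1.72)]:
        j=solver.inverse_kinematics(p,quat(sg)); print(sg,p.round(3),None if j is None else np.round(j,2))
E
```

```text
1 [0.476 0.132 0.22 ] [ 0.11 -0.01  1.65 -0.    1.5  -1.29]
1 [0.476 0.132 0.14 ] [ 0.11  0.04  1.77 -0.    1.34 -1.29]
1 [0.476 0.132 0.36 ] [ 0.11 -0.03  1.39 -0.    1.78 -1.29]
1 [0.436 0.138 0.373] [ 0.14 -0.11  1.43 -0.    1.81 -1.27]
1 [0.476 0.132 0.246] [ 0.11 -0.02  1.61 -0.    1.56 -1.29]
1 [0.57  0.116 0.321] [ 0.07  0.15  1.27 -0.    1.72 -1.34]
1 [0.673 0.099 0.332] [ 0.03  0.37  0.98 -0.    1.79 -1.37]
-1 [0.476 0.132 0.22 ] [ 0.11 -0.01  1.65 -0.    1.5   1.85]
-1 [0.476 0.132 0.14 ] [ 0.11  0.04  1.77 -0.    1.34  1.85]
-1 [0.476 0.132 0.36 ] [ 0.11 -0.03  1.39 -0.    1.78  1.85]
-1 [0.436 0.138 0.373] [ 0.14 -0.11  1.43 -0.    1.81  1.87]
-1 [0.476 0.132 0.246] [ 0.11 -0.02  1.61  0.    1.56  1.85]
-1 [0.57  0.116 0.321] [ 0.07  0.15  1.27 -0.    1.72  1.8 ]
-1 [0.673 0.099 0.332] [ 0.03  0.37  0.98 -0.    1.79  1.77]
```

```bash
python3 - <<'E'
from h import *
from bench import ctrl, solver, eyes, models, telemetry
q=quat(1)
ctrl.gripper_close()
ctrl.move_to(disc+[0,0,.08],q)
p=eyes.capture("wrist");cv2.imwrite("pics/w1.png",p["pixels"])
p=eyes.capture("side");cv2.imwrite("pics/s1.png",p["pixels"])
print(telemetry.get_clock(),telemetry.get_tool_pos(),telemetry.get_grip_width(),telemetry.get_wrist_force())
E
```

```text
4.6333 [0.47606131 0.13122443 0.21972285] 0.00011752329127017083 [-0.09786928 -0.70432274 -0.08666618]
```

View pics/w1.png

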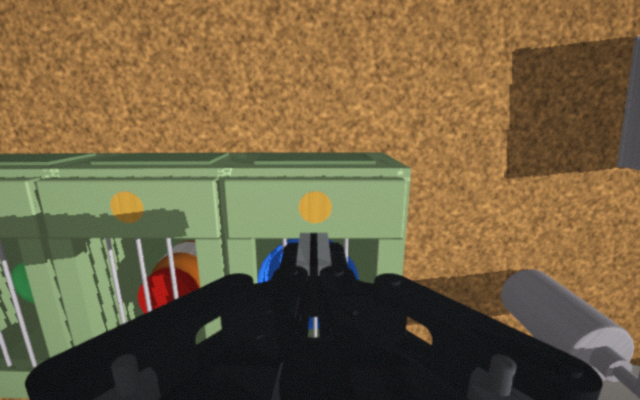

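View pics/s1.png

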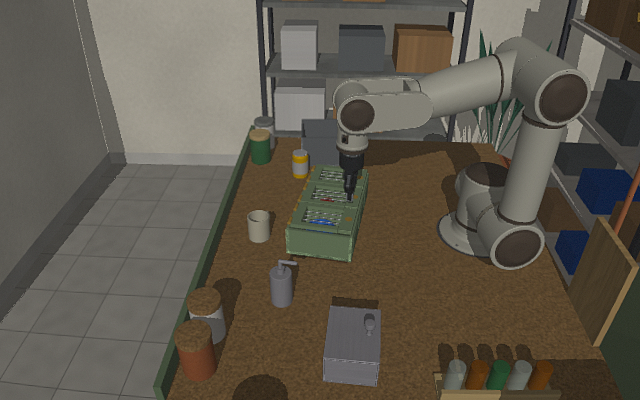

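```bash
python3 - <<'E'
from h import *
from bench import ctrl, solver, eyes, models, telemetry
tp=telemetry.get_tool_pos();tr=R.from_quat(telemetry.get_tcp_rot()).as_matrix()
p=eyes.capture("wrist")
M=np.eye(4);M[:3,:3]=tr;M[:3,3]=tp
p["world_to_cam"]=np.linalg.inv(M@np.array(p["hand_eye"]))
print("disc pred px",proj(p,disc))
q=quat(1)
a=disc*[1,1,0]
r=ctrl.line_to(a+[0,0,.152],rate=.1); 
r=ctrl.line_to(a+[0,0,.135],rate=.02,until_force=3.)
z0=telemetry.get_tool_pos()[2];print("contact",r,z0,telemetry.get_wrist_force())
r=ctrl.line_to([a[0],a[1],z0-.006],rate=.02,until_force=7)
print(r,telemetry.get_tool_pos()[2],telemetry.get_wrist_force())
ctrl.line_to(a+[0,0,.36],rate=.3)
p=eyes.capture("side");cv2.imwrite("pics/s2.png",p["pixels"][110:320,220:480])
p=eyes.capture("wrist");cv2.imwrite("pics/w2.png",p["pixels"])
print(telemetry.get_clock(),telemetry.get_tool_pos(),telemetry.get_wrist_force())
E
```

```text
disc pred px [[313.29518573 207.6498058 ]]
contact True 0.1454860377228208 [1.31089994 0.37084476 3.56968804]
True 0.14097404525022272 [-2.87465366 -0.91442411 10.64874601]
7.2833 [0.47552568 0.13171564 0.35802836] [ 0.5021479  -0.41803333 -0.2803909 ]
```

View pics/s2.png

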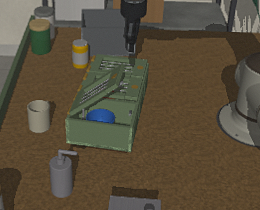

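View pics/w2.png

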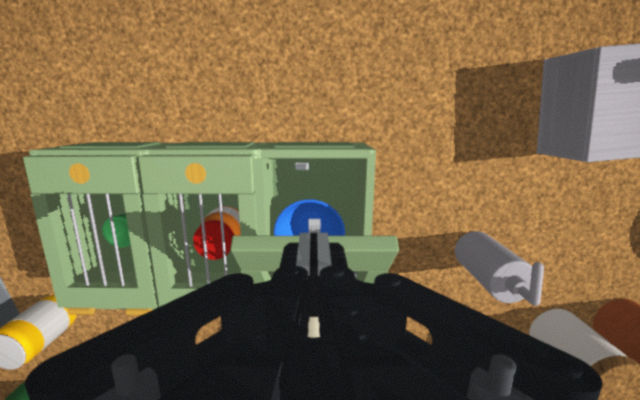

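The left door has sprung ajar: its edge is in front of the bowl at about (315,245) in the wrist view, and the other two doors are shut. Now I push it over.

```bash
python3 - <<'E'
from h import *
from bench import ctrl, solver, eyes, models, telemetry
dz=-.014
ctrl.line_to(loc(-.225,.235),rate=.2)
ctrl.line_to(loc(-.225,.205*np.sin(.7)+dz),rate=.2)
ctrl.line_to(arc(.66,dz=dz),rate=.12)
for th in (.8,.95,1.1,1.25,1.4,1.55):
    hit=ctrl.line_to(arc(th,dz=dz),rate=.12,until_force=25)
    print(th,hit,telemetry.get_clock(),np.round(telemetry.get_wrist_force(),1),np.round(telemetry.get_tool_pos(),3))
    if hit: break
    if th in(.95,): 
        p=eyes.capture("side");cv2.imwrite(f"pics/s3_{th}.png",cv2.resize(p["pixels"][80:280,220:440],None,fx=2,fy=2))
p=eyes.capture("side");cv2.imwrite("pics/s3.png",cv2.resize(p["pixels"][80:280,220:440],None,fx=2,fy=2))
E
```

```text
0.8 False 9.3083 [-6.3  0.2  4. ] [0.502 0.128 0.266]
0.95 False 9.7167 [-1.6  0.6  1.8] [0.525 0.124 0.285]
1.1 False 10.175 [-4.5  1.5  6. ] [0.551 0.119 0.302]
1.25 True 10.425 [-7.5  0.3 15. ] [0.568 0.117 0.311]
```

```bash
python3 -c "
import cv2,glob,numpy as np
cv2.imwrite('pics/s3c.png',cv2.resize(np.hstack([cv2.imread(f) for f in ['pics/s3_0.95.png','pics/s3.png']]),(800,364)))"
```

```text
(no output)
```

View pics/s3c.png

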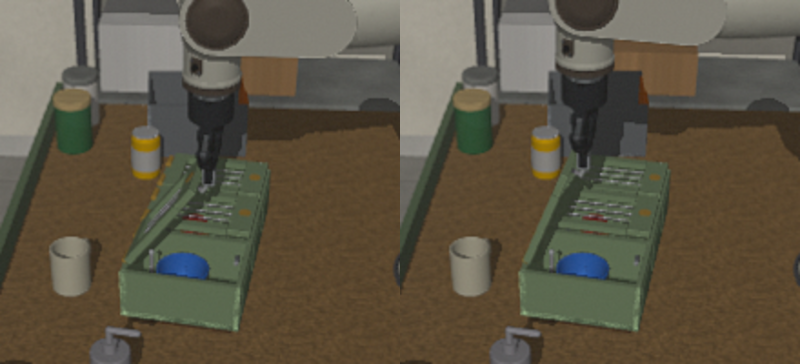

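```bash
python3 - <<'E'
from h import *
from bench import ctrl, solver, eyes, models, telemetry
ctrl.pause(.2)
print(np.round(telemetry.get_wrist_force(),1),np.round(telemetry.get_moment(),2),np.round(telemetry.get_tool_pos(),3))
p=eyes.capture("wrist");cv2.imwrite("pics/w4.png",p["pixels"])
p=eyes.capture("side");cv2.imwrite("pics/s4.png",cv2.resize(p["pixels"][150:270,270:380],None,fx=5,fy=5,interpolation=2))
E
```

```text
[-7.4 -0.9 11.9] [-0.04  1.18  0.03] [0.567 0.117 0.311]
```

View pics/w4.png

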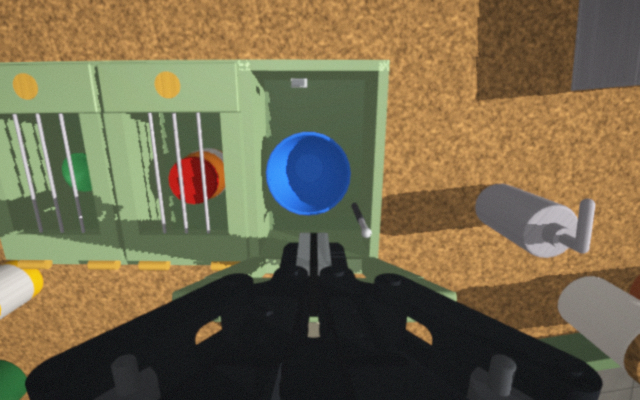

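View pics/s4.png

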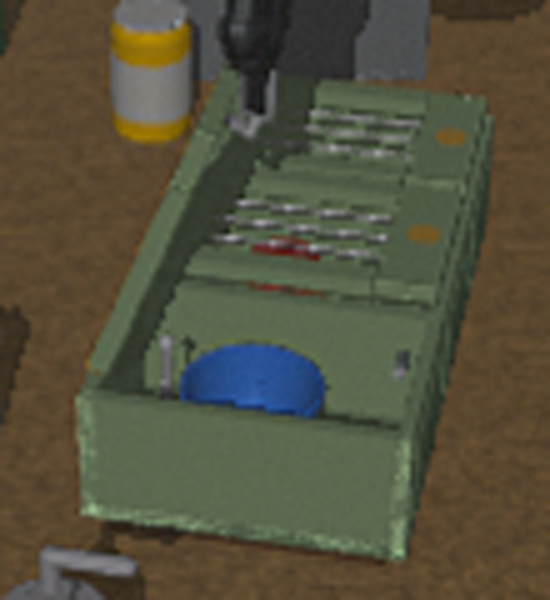

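```bash
python3 - <<'E'
from h import *
from bench import ctrl, solver, eyes, models, telemetry
p=np.array(telemetry.get_tool_pos())
for k in range(1,4):
    ctrl.line_to(p+[0,0,.005*k],rate=.05); ctrl.pause(.1)
    f=telemetry.get_wrist_force();print(k,np.round(f,1),telemetry.get_clock())
    if f[2]<2: break
E
```

```text
1 [-1.3  0.1  1.1] 11.1417
```

```bash
python3 - <<'E'
from h import *
from bench import ctrl, solver, eyes, models, telemetry
p=np.array(telemetry.get_tool_pos())-hinge; print("local",p@ux,p@uy,p[2])
for th,dz in ((1.3,-.005),(1.42,-.004),(1.52,-.003)):
    hit=ctrl.line_to(arc(th,dz=dz),rate=.08,until_force=15)
    print(th,hit,telemetry.get_clock(),np.round(telemetry.get_wrist_force(),1))
    if hit: break
p=eyes.capture("side");cv2.imwrite("pics/s5.png",cv2.resize(p["pixels"][130:270,250:390],None,fx=4,fy=4,interpolation=2))
E
```

```text
local -0.09312291508965767 0.00025924170648629005 0.18248165970417532
1.3 False 11.6 [ 0.  -0.1 -1.5]
1.42 False 12.0583 [ 0.2 -0.2 -0.9]
1.52 False 12.4667 [-0.  -0.  -0.4]
```

View pics/s5.png

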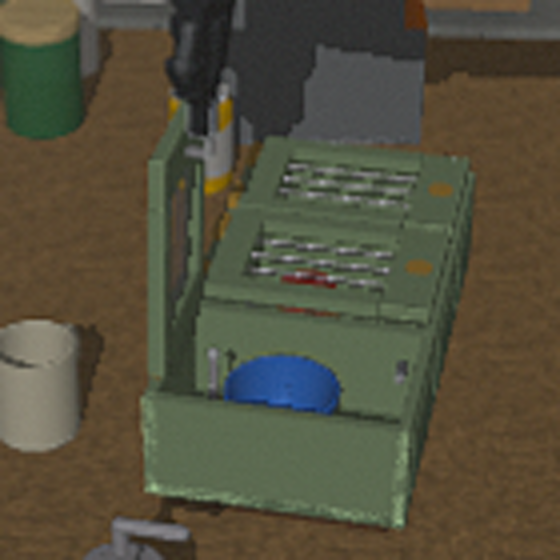

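The door is nearly upright. I continue slightly past vertical, then back off.

```bash
python3 - <<'E'
from h import *
from bench import ctrl, solver, eyes, models, telemetry
for th in (1.62,1.72):
    hit=ctrl.line_to(arc(th,dz=-.002),rate=.06,until_force=15)
    print(th,hit,telemetry.get_clock(),np.round(telemetry.get_wrist_force(),1))
ctrl.pause(.8)
p=eyes.capture("side");cv2.imwrite("pics/s6.png",cv2.resize(p["pixels"][130:270,250:390],None,fx=4,fy=4,interpolation=2))
E
```

```text
1.62 False 13.0083 [-1.2  0.2  0.5]
1.72 False 13.5 [0.8 0.9 5.4]
```

View pics/s6.png

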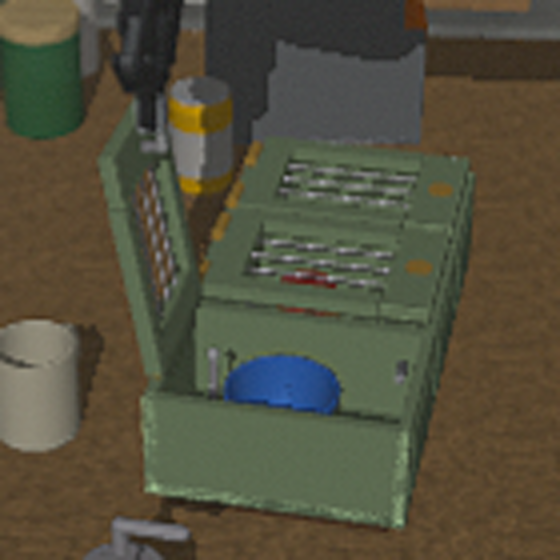

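```bash
python3 - <<'E'
from h import *
from bench import ctrl, solver, eyes, models, telemetry
print(np.round(telemetry.get_wrist_force(),1))
p=np.array(telemetry.get_tool_pos())
ctrl.line_to(p-.02*ux+[0,0,.004],rate=.06)
print(np.round(telemetry.get_wrist_force(),1))
ctrl.line_to(p-.08*ux+[0,0,.03],rate=.15)
ctrl.line_to(p-.22*ux+[0,0,.1],rate=.2)
ctrl.pause(.5)
for n in("side","top","wrist"):
    q=eyes.capture(n);im=q["pixels"]
    if n=="side": im=cv2.resize(im[130:270,250:390],None,fx=4,fy=4,interpolation=2)
    cv2.imwrite(f"pics/{n}7.png",im)
print(telemetry.get_clock(),np.round(telemetry.get_wrist_force(),1))
E
```

```text
[0.7 1.4 5.3]
[0.2 0.2 0.1]
17.0 [0.1 0.1 0.3]
```

View pics/side7.png

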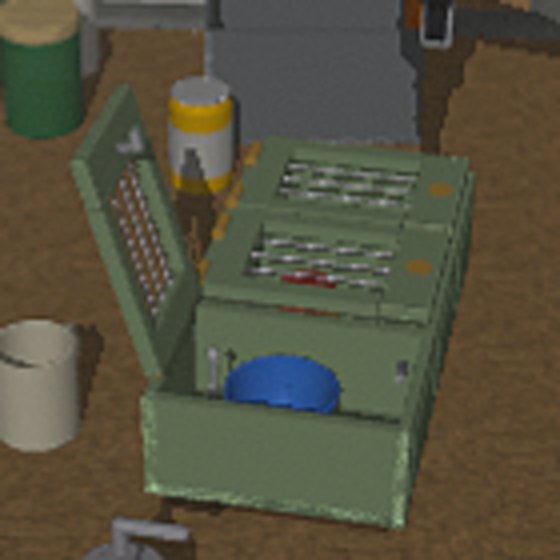

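View pics/wrist7.png

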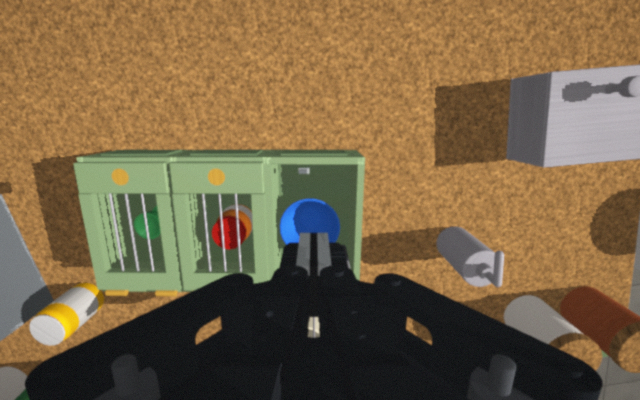

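View pics/top7.png

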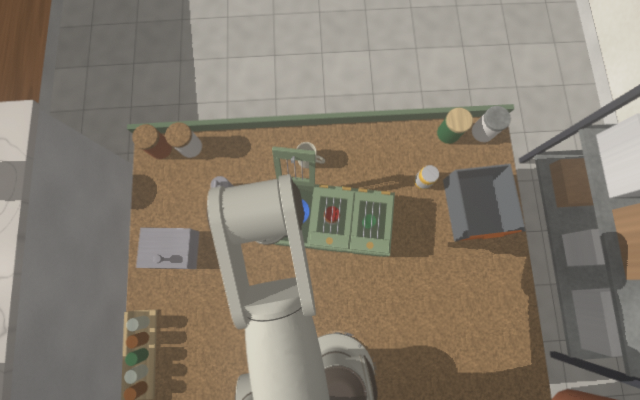

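The side view shows the door leaning back clear of the gripper. The other two doors are shut, and the bowl, jar, egg cup and mug look unmoved.

```bash
python3 -c "
from bench import ctrl,telemetry
ctrl.hand_in();print(telemetry.get_clock())"
```

```text
the job is handed in; nothing more can be done
the job is handed in; nothing more can be done
```

The left door, which covers the blue bowl, is open and leaning back near its stop. I pressed its brass disc until the catch let go and the door sprang ajar. Then I pushed its front edge up and past upright with the closed fingers, backed off and handed in at about 17 s.

**Final checks:**
- In the last pictures the middle and right doors are shut.
- The bowl, jam jar, egg cup, mug, soap pump and tea caddy show no visible movement. I judged this by eye and did not measure it.
- The force on the tool was about 0 N once it was clear. I did not measure the door's final angle.

**What disagreed:** partway up, at about 1.2 rad, the door edge jammed against the fingers. The push stopped itself on its 25 N limit, with about 14 N still on the tool. Raising the tool 5 mm freed it, and the rest of the push stayed under about 6 N in the readings I took.

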